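# Put the combs straight and close the mirror case

## Robot

A 6-joint arm with a two-finger parallel gripper is mounted at the origin on the work surface. World frame = base frame: x ahead of the robot, y to its left, z up, the work surface at z = 0. Lengths are in mm, angles in rad, forces in N, time in s.
With the tool pointing down it reaches from about 250 to 775 mm from the base axis. Payload 8.9 kg.
Tool frame: the origin (TCP) lies between the finger pads; the fingertips stand 11 mm ahead of it and the grasp point (between the pads) lies 8 mm behind it; z points along the fingers, y is the line along which they close (so a half turn about z gives the same grasp; the last joint's range is limited). The gripper opens to 85 mm and grips with 20 to 120 N. Pads are 22 mm wide; open, the fingers measure 114 mm over their backs; the gripper's body (76 mm by 85 mm) begins 54 mm behind the grasp point. The pads swing forward as they close: fully open they stand 13 mm farther back than shut.
Start: joints at [-1.357, 0.291, -0.153, 1.127, 0, 1.431], TCP at [181.403, -492.663, 242.305] pointing down, gripper open.
Joint ranges: [-2.52, 2.52], [-0.91, 1.74], [-1.3, 1.37], [-1.96, 2.02], [-1.52, 1.47], [-3.14, 3.14]. Speed limits (rad/s): [2.22, 2.22, 2.79, 3.14, 3.14, 3.14].

## Interface

Orientations are given as a rotation vector (axis times angle).
In Python, from plant import status, imaging, r gives the robot as it stands.
- The arm moves only by the tool servo_tool, never from a script. Its argument "steps" is a list that holds one entry, the list of rows, each a list of 7 numbers: the shift along the tool's x, y, z in cm, then the turn, a rotation vector about the tool's x, y, z in rad, then the opening, from 0 (shut) to 1 (fully open). In form: [[[dx, dy, dz, rx, ry, rz, hand], ...]]. A call has 1 to 10 rows; each row is the pose to reach, as a shift and turn from the pose commanded when the call began, along the tool's axes at that moment; what a row does not reach only later rows make up. A row lasts 1/8 s, in which the tool goes at most 62.5 mm and 10.7 degrees, less where a joint would pass 70% of its speed; a pose out of reach is approached as far as the arm can. A call with a gripper value outside its range is refused whole. The fingers move at their own pace and stop on an object; "force" is the grip in N (left out, the last holds). Time passes only in rows, so rows that repeat a pose let the fingers close. It gives the time, the measured TCP pose, the force, the opening and the grip force at its end, in the units of the state.
- status.get_obs(): the state, without advancing time (a new reading comes with each control period).
- imaging.read_camera(name): name is "side" or "top"; returns the picture (420x560x3 uint8, red, green, blue); there is no depth.
- imaging.camera_model(name): a dict with "fx", "fy", "cx", "cy" (pixels), "position" and "attitude" of the camera in the world. Camera axes: x right, y up, looking along -z (the intrinsics and any distortion apply to the point x, -y, -z); pixel columns grow to the right and rows downward; lengths in mm; the calibration is good to about 2 mm. A picture is of the moment at which its call begins. camera_model takes no time and is no camera call.
- r.close_job(): hands the job in; it is judged then, once.
Trained networks look in the newest picture that a camera, given by its name, has taken for a name from the list of things; names that differ only in an ending like _2 or _b are one class to them, and where a whole thing is asked for, a point or a joint stands for the part that bears it (a point fixed in the world has none). Each returns a list of dicts, best first, with "score" (0 to 1); they miss things now and then, are a little off and sometimes report something else, mostly with a low value. They report only what shows in the picture. A call takes as long as a camera call. They do not tell look-alikes from the thing itself.
- imaging.spot_in(thing, camera): "uv" ([column, row] in pixels, amid what is visible of it).
- imaging.silhouettes(thing, camera): "mask" (420x560 bool, what is visible of it) and "uv" ([column, row] in pixels, amid what is visible of it).
The state is a dict: "time": time; "joints": joint angles; "dq": joint speeds; "tau": joint torques, N m; "tool_pos": TCP position; "orientation": TCP orientation; "ft_force": force on the tool from outside, world axes, zero at the start; "torque": the same for the moment, N m; "grip_width": finger opening in mm; "grip_force": force on a finger pad.
Only numpy, scipy, OpenCV 4.12 (cv2) and the standard library are available. Lean on these libraries where they do the work, as an engineer would, in place of code of your own. Each camera call takes 0.05 s, during which the arm holds its last target. There are 200 camera calls.

## Task

The mirror case has been left open with one comb askew on its glass and the other lying across its rim. Lay both combs flat on the glass, side by side along the case and without letting them drop, slide the wooden cover fully home, and only then fold the brass hasp down flat onto it. Leave the other things on the table standing where they are.

Things in the scene. Friction and masses are not known exactly. Their poses are not given: they have to be found in the camera images.
- case: dark wooden mirror case, an open tray fixed to the table: outside 140 (its x) x 225 (its y) x 30 mm high, walls 10 mm thick, inside 120 x 205 mm. The floor is a mirror glass whose top is 14 mm above the table, 16 mm below the rim. Origin: centre of the underside, z up. The cover draws out past its +y end; the hasp is hinged at its -y end
- cover (a joint): how far the wooden cover is drawn out towards the case's +y, in m: 0 = fully home (its ends flush with the case's ends), 0.215 = as far as it goes. It slides with about 2 N of friction and stays where it is left. It leaves 16 mm of room over the glass, so two stacked combs stop it
- cover_end (a point): middle of the top edge of the cover's outer (+y) end, 36 mm above the table. The cover is a 6 mm board, 156 x 225 mm, lying on the rim, with cleats outside the walls down to 17 mm above the table. A finger bar 100 mm long, 12 wide and 10 high stands on it flush with this end. The end can be pushed at any height from 30 to 46 mm
- hasp (a joint): angle of the brass hasp in rad: 0 = folded in, lying flat on the closed cover; 1.57 = upright; more = leaning outwards past the case's -y end (up to 2.4). A stiff hinge (about 0.035 N m): it stays at any angle
- hasp_hinge (a point): middle of the hasp's hinge pin, which runs along the case's x, 37.5 mm above the table and 115.5 mm from the case's middle towards its -y. The hasp is a brass strap 36 mm wide, 66 mm long and 3 mm thick with a slot (from 22 to 38 mm from the pin) for a 5 mm high stud on the cover and a lip 4 mm high at its end
- hasp_tip (a point): middle of the hasp's free end, 66 mm from the hinge pin
- comb_orange: orange plastic comb 160 (its y) x 32 (its x) x 9 mm (teeth half 7 mm thick), about 45 g, starts askew on the glass. Origin: centre of its underside, z up
- comb_blue: blue plastic comb, the same size and origin, starts across the case, bridging both long rims (underside 30 mm above the table) over the orange comb
- oil_bottle: tall amber hair-oil bottle, 62 mm across, 165 mm high, stands beside one long wall of the case. Origin: centre of its underside, as for all the following
- hairpin_box: round aluminium hairpin box, 71 mm across, 40 mm high, beside the other long wall
- kajal_holder: glass kajal holder with brass cap, 38 mm across, 96 mm high, near the hasp end
- perfume: square amber perfume flask, 36 x 36 mm, 92 mm high, near the hasp end
- trinket_dish: green ceramic dish, 100 mm across, 26 mm high, beside the drawn-out cover
- hairbrush: paddle hairbrush lying bristles down, 195 (its y, handle to -y) x 60 mm, 28 mm high, beside the drawn-out cover
Things that resemble listed ones, but are neither listed nor needed, are in the scene too. Of the things that look like the comb_blue, the smallest one is meant.

How it is judged (in metres and radians):
On the way, in this order (a step that is already met when the one before it is completed fails the run):
1. both combs lie flat on the glass, side by side along the case (z of comb_orange in the frame of case between 0.01 and 0.018 m and angle between each of comb_orange, comb_blue's own z axis and vertical below 0.08 rad and x of comb_orange in the frame of case between -0.05 and 0.05 m and y of comb_orange in the frame of case between -0.028 and 0.028 m and angle between the y axis of each of comb_orange, comb_blue and the y axis of case, either way round below 0.2 rad and z of comb_blue in the frame of case between 0.01 and 0.018 m and x of comb_blue in the frame of case between -0.05 and 0.05 m and y of comb_blue in the frame of case between -0.028 and 0.028 m), for 0.2 s.
2. the cover is fully home over them (value of joint cover below 0.004 m), for 0.2 s.
3. the hasp is folded down flat on the cover (value of joint hasp below 0.09 rad), for 0.2 s.
At the end, for the whole second after the job is handed in: both combs at rest flat on the glass inside the case (undersides within 4 mm of it, long axes within 0.2 rad of the case's), the cover within 4 mm of fully home, the hasp within 0.09 rad of flat on the cover (all of step 1 and value of joint cover below 0.004 m and value of joint hasp below 0.09 rad and linear speed of each of comb_orange, comb_blue below 0.02 m/s); the robot touches nothing.
It fails at once if another thing on the table is pushed more than 25 mm (distance of any of oil_bottle, hairpin_box, kajal_holder, perfume, trinket_dish, hairbrush from where it was at the start of the episode above 0.025 m).
It fails at once if another thing on the table is tipped over (angle between any of oil_bottle, hairpin_box, kajal_holder, perfume, trinket_dish, hairbrush's own z axis and vertical above 0.35 rad).
It fails at once if a comb is let fall (faster than 0.7 m/s, out of the hand) ((linear speed of comb_orange above 0.7 m/s and contact force between the fingers and comb_orange below 0.05 N) or (linear speed of comb_blue above 0.7 m/s and contact force between the fingers and comb_blue below 0.05 N)).
It fails at once if the hasp is folded in before the cover is home (value of joint hasp below 0.8 rad and value of joint cover above 0.02 m).
It also fails if it takes over 66 s, if anything falls off the work surface, if the arm or the gripper's body presses on something with over 40 N, if the wrist force passes 120 N, or if a joint passes its speed limit or range.

## Working session

There is one attempt and no reset: what is moved stays moved. The work goes in short steps, Python scripts to look and compute and a tool call to move; the robot and the scene stay as the last step left them, time stands still between calls to the robot, and variables do not carry over. Pictures are saved under pics/ and viewed, at most 10 in all, crops included, and the job is handed in when it is done.

Besides the shell and the picture viewer there is one more tool, called as name(argument=value, ...), one argument or row to a line, values as JSON. servo_tool: Moves the arm, as the interface text tells. Its arguments: {"type":"object","properties":{"steps":{"type":"array"},"force":{"type":"number"}},"required":["steps"]}

```bash
ls; mkdir -p pics
python3 - <<'E'
from plant import status, imaging, r
import cv2
o=status.get_obs(); print(o)
for c in("top","side"):
    im=imaging.read_camera(c); cv2.imwrite(f"pics/{c}0.png",im[:,:,::-1]); print(c,imaging.camera_model(c))
E
```

```text
pics
{'time': 0.0, 'joints': array([-1.35725906e+00,  2.91305551e-01, -1.54120245e-01,  1.12667857e+00,
       -1.84404484e-05,  1.43151331e+00]), 'dq': array([ 0.00140305,  0.00177195, -0.00127851, -0.00086045, -0.00032753,
        0.00037823]), 'tau': array([-2.12037288e-03, -5.37146258e+01,  3.31366861e+01,  1.60476338e-02,
       -4.54437213e-04, -7.53739471e-06]), 'tool_pos': array([ 181.32929364, -492.24953981,  241.72142633]), 'orientation': array([-3.09154909e+00, -5.51109464e-01,  1.05168794e-04]), 'ft_force': array([-0.67202988,  0.10059765, -0.41621252]), 'torque': array([ 0.03932503, -0.01771296, -0.01789809]), 'grip_force': 0.0, 'grip_width': 85.58485437304442}
top {'fx': 488.3998397518809, 'fy': 488.3998397518809, 'cx': 288.3521101235925, 'cy': 210.45535066756148, 'position': array([ 487.30403201,  -46.66845123, 1205.32820075]), 'attitude': array([ 0.03267225, -0.05188576, -1.55123343])}
side {'fx': 524.9346056783103, 'fy': 524.9346056783103, 'cx': 278.1480903704962, 'cy': 204.08559486107345, 'position': array([ 426.81126483, -768.86127267,  877.39091523]), 'attitude': array([ 0.69898011, -0.05580582, -0.10767977])}
```

View pics/top0.png

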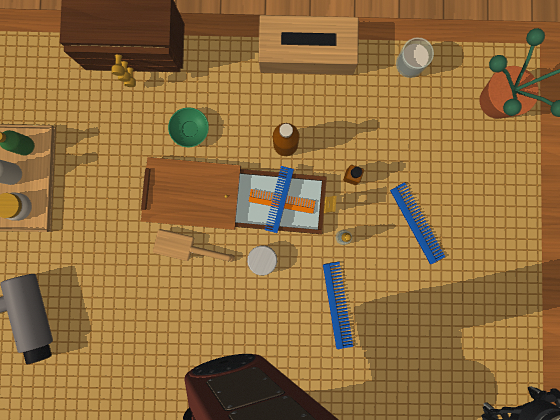

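View pics/side0.png

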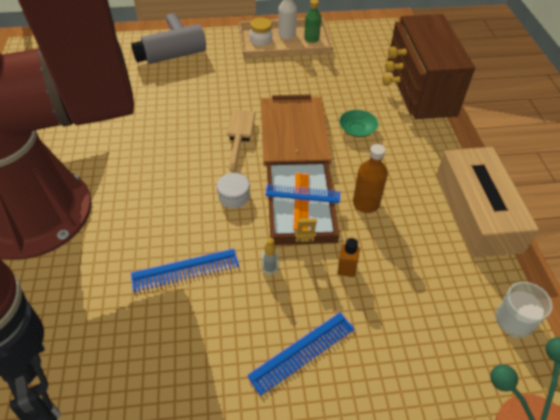

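Candidates for comb_blue in the top view are (281,199) bridging the case, (338,305) and (417,223), both longer and lying on the table. The smallest is the one on the rim at (281,199). I'll check it in a close crop and measure it.

```bash
cat > h.py <<'E'
import numpy as np, cv2
from scipy.spatial.transform import Rotation as R
from plant import status, imaging, r
def ray(cam,uv):
    m=imaging.camera_model(cam); uv=np.atleast_2d(np.array(uv,float))
    d=np.c_[(uv[:,0]-m['cx'])/m['fx'],-(uv[:,1]-m['cy'])/m['fy'],-np.ones(len(uv))]
    return np.array(m['position']), R.from_rotvec(m['attitude']).apply(d)
def at_z(cam,uv,z):
    p,d=ray(cam,uv); return p+d*((z-p[2])/d[:,2])[:,None]
def tri(uv1,uv2):
    p,d=ray('top',uv1);q,e=ray('side',uv2);d=d[0]/np.linalg.norm(d);e=e[0]/np.linalg.norm(e)
    s=np.linalg.lstsq(np.c_[d,-e],q-p,rcond=None)[0]
    a,b=p+s[0]*d,q+s[1]*e; return (a+b)/2,np.linalg.norm(a-b)
def proj(cam,P):
    m=imaging.camera_model(cam); c=R.from_rotvec(m['attitude']).inv().apply(np.atleast_2d(P)-m['position'])
    return np.c_[m['cx']+m['fx']*c[:,0]/-c[:,2], m['cy']-m['fy']*c[:,1]/-c[:,2]]
def rect(mask,cam,z):
    ys,xs=np.nonzero(mask); P=at_z(cam,np.c_[xs,ys],z)[:,:2].astype(np.float32)
    return cv2.minAreaRect(P)
E
python3 - <<'E'
from h import *
im=imaging.read_camera('top'); s=imaging.read_camera('side')
c=cv2.resize(im[145:245,135:365],None,fx=3.4,fy=3.4,interpolation=cv2.INTER_CUBIC); cv2.imwrite('pics/crop1.png',c[:,:,::-1])
Z=dict(case=30,cover=36,comb_orange=23,comb_blue=39,hairpin_box=40,oil_bottle=165,kajal_holder=96,perfume=92,trinket_dish=26,hairbrush=28,hasp=60)
for n,z in Z.items():
    for d in imaging.silhouettes(n,'top')[:4]:
        if d['score']<.3: continue
        print(n,round(d['score'],2),np.round(d['uv']),int(d['mask'].sum()),[np.round(v,1) for v in rect(d['mask'],'top',z)])
for n in('cover_end','hasp_hinge','hasp_tip'):
    print(n,[(np.round(d['uv'],1),round(d['score'],2)) for d in imaging.spot_in(n,'top')[:2]],[(np.round(d['uv'],1),round(d['score'],2)) for d in imaging.spot_in(n,'side')[:2]])
E
```

```text
case 0.7 [220. 197.] 9910 [array([581.2,  58.6]), array([465.7, 157.5]), np.float64(86.3)]
cover 0.59 [191. 193.] 6226 [array([588.2, 175.2]), array([229.9, 159.4]), np.float64(85.5)]
cover 0.32 [329. 204.] 142 [array([ 569.3, -160.2]), array([36.2, 24. ]), np.float64(0.8)]
comb_orange 0.9 [290. 200.] 602 [array([574. , -43.9]), array([159.2,  32. ]), np.float64(80.8)]
comb_blue 0.94 [337. 311.] 1165 [array([ 329.3, -178.3]), array([203.8,  41.1]), np.float64(10.6)]
comb_blue 0.84 [418. 227.] 892 [array([ 526. , -368.1]), array([200.2,  40.2]), np.float64(29.2)]
comb_blue 0.83 [282. 197.] 748 [array([577. , -39.1]), array([ 33.4, 160.9]), np.float64(75.5)]
hairpin_box 0.68 [187. 126.] 1289 [array([748. , 184.8]), array([94.9, 96. ]), np.float64(1.6)]
hairpin_box 0.65 [263. 260.] 628 [array([431.4,   0. ]), array([61.5, 66.5]), np.float64(1.1)]
oil_bottle 0.83 [283. 137.] 695 [array([698.5, -51. ]), array([67.3, 55.9]), np.float64(1.2)]
kajal_holder 0.65 [353. 171.] 299 [array([ 632.5, -206.8]), array([38.8, 44. ]), np.float64(70.3)]
kajal_holder 0.45 [347. 238.] 189 [array([ 489.4, -186.1]), array([31.8, 34.1]), np.float64(0.8)]
perfume 0.61 [351. 172.] 291 [array([ 632.8, -207.7]), array([37.8, 41.8]), np.float64(72.4)]
perfume 0.46 [280. 200.] 751 [array([573.9, -37.4]), array([ 32.2, 151.1]), np.float64(76.2)]
trinket_dish 0.94 [188. 124.] 1285 [array([751.1, 187.6]), array([96. , 97.2]), np.float64(1.3)]
hairbrush 0.71 [177. 248.] 1267 [array([451.2, 164.2]), array([196.8,  62.5]), np.float64(77.1)]
hasp 0.52 [331. 201.] 146 [array([ 567.6, -157.8]), array([35.5, 23.5]), np.float64(0.8)]
cover_end [(array([187.5, 193.5]), 0.94)] [(array([295.8, 128.8]), 0.57)]
hasp_hinge [(array([329.6, 203.3]), 0.42), (array([293.6, 201.9]), 0.18)] [(array([304.7, 228.6]), 0.78)]
hasp_tip [(array([331.3, 200.5]), 0.68)] [(array([307.4, 228. ]), 0.61)]
```

View pics/crop1.png

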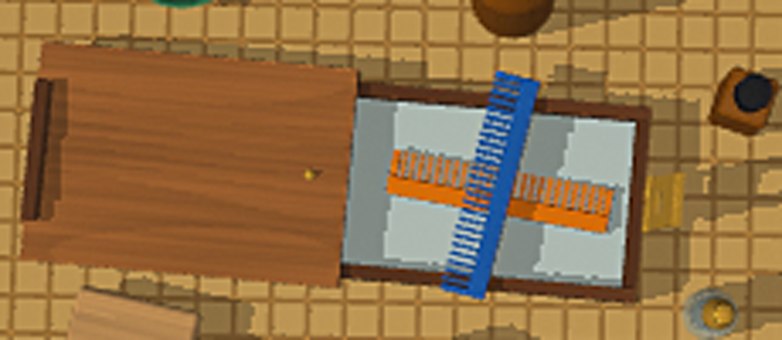

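The crop shows the rim comb at crop (490,185). It measures 161 x 33 mm, while the other two measure about 200 x 40 mm, so it is comb_blue. Its spine faces -y, and the orange comb lies below it at crop (500,192). Next I'll fit the case pose from the corners.

```bash
cat > case.py <<'E'
from h import *
from scipy.optimize import least_squares
px=np.array([(650,108),(632,300),(357,70),(337,287),(43,43),(22,258)])/3.4+[135-.35,145-.35]
def pts(p):
    x,y,a,q=p; L=np.array([(70,-112.5,30),(-70,-112.5,30),(78,-112.5+q,36),(-78,-112.5+q,36),(78,112.5+q,36),(-78,112.5+q,36)])
    return R.from_euler('z',a).apply(L)+[x,y,0]
s=least_squares(lambda p:(proj('top',pts(p))-px).ravel(),[575,-50,-.06,215])
C=s.x
def to_case(P):
    P=np.atleast_2d(np.array(P,float)); P=np.c_[P,np.zeros((len(P),3-P.shape[1]))]; return R.from_euler('z',-C[2]).apply(P-[C[0],C[1],0])
def to_world(P): return R.from_euler('z',C[2]).apply(np.atleast_2d(P))+[C[0],C[1],0]
E
python3 - <<'E'
from case import *
print(np.round(C,3),'res px',np.round(s.fun.reshape(-1,2),1).tolist())
for n,p in dict(orange=(574,-43.9),blue=(577,-39.1)).items(): print(n,np.round(to_case(p),1))
print('yaw rel: orange',80.8-90-np.degrees(C[2]))
print('side corners',np.round(proj('side',to_world([(70,-112.5,30),(-70,-112.5,30),(0,327.5,36)])),1).tolist())
print('hasp tri',*[np.round(v,1) for v in tri((331.3,201),(306,228.3))], to_world([0,-115.5,37.5]))
for a in(('oil_bottle',(283,137)),):
  print(tri((287,131),(377,152)))
o=status.get_obs(); M=R.from_rotvec(o['orientation']).as_matrix(); print(np.round(M,3))
yd=np.degrees(np.arctan2(M[1,1],M[0,1])); print('tool y yaw',yd, 'tool x yaw',np.degrees(np.arctan2(M[1,0],M[0,0])))
E
```

```text
[ 5.74245e+02 -3.20440e+01 -6.80000e-02  2.07327e+02] res px [[-0.3, -0.5], [0.3, 0.7], [0.6, -0.5], [0.5, 0.3], [-0.3, -0.7], [-0.8, 0.7]]
orange [[  0.6 -11.8   0. ]]
blue [[ 3.2 -6.9  0. ]]
yaw rel: orange -5.3290537988975935
side corners [[338.7, 232.9], [269.5, 235.0], [290.1, 94.3]]
hasp tri [ 569.4 -159.5   68.4] 7.1 [[ 566.44734372 -147.28026073   37.5       ]]
(array([717.71565026, -53.00120352, 156.06758325]), np.float64(1.9301374309802548))
[[ 0.938  0.345 -0.   ]
 [ 0.345 -0.938  0.   ]
 [-0.    -0.    -1.   ]]
tool y yaw -69.78793389350685 tool x yaw 20.21206612196111
```

```bash
cat > go.py <<'E'
import sys
from case import *
# args: targets "x,y,z,yaw" in case frame mm/deg (yaw of closing axis rel. case x); prints shift(cm)/turn row from present pose
o=status.get_obs(); Rm=R.from_rotvec(o['orientation'])
print('t',round(o['time'],2),'case TCP',np.round(to_case(o['tool_pos'])[0],1),'grip',round(o['grip_width'],1),round(o['grip_force'],1),'F',np.round(o['ft_force'],1),'j',np.round(o['joints'],2))
for a in sys.argv[1:]:
    x,y,z,w=map(float,a.split(',')); P=to_world([x,y,z])[0]; w=np.radians(w)+C[2]
    Rt=R.from_matrix(np.array([[-np.sin(w),np.cos(w),0],[np.cos(w),np.sin(w),0],[0,0,-1]]).T.T)
    Rt=R.from_matrix(np.c_[[-np.sin(w),np.cos(w),0],[np.cos(w),np.sin(w),0],[0,0,-1]])
    print(a,np.round(Rm.inv().apply(P-o['tool_pos'])/10,2),np.round((Rm.inv()*Rt).as_rotvec(),3))
E
sed -i '/\.T\.T)$/d' go.py
python3 go.py=1 2>/dev/null; python3 go.py -- 2>/dev/null | head -1
python3 - <<'E'
from case import *
print(to_case([566.3,-91.3,0]))
E
python3 go.py " -3.9,-59.6,130,-5.3"
```

```text
t 1.05 case TCP [-360.9 -486.1  242.3] grip 85.3 0.0 F [ 0.4  0.6 -0. ] j [-1.36  0.29 -0.15  1.13 -0.    1.43]
[[ -3.92619981 -59.65739747   0.        ]]
t 1.05 case TCP [-360.9 -486.1  242.3] grip 85.3 0.0 F [ 0.4  0.6 -0. ] j [-1.36  0.29 -0.15  1.13 -0.    1.43]
 -3.9,-59.6,130,-5.3 [ 49.99 -24.37  11.23] [-0.     0.    -1.058]
```

servo_tool(
  steps=[
    [[50, -24.4, 11.2, 0, 0, -1.058, 0.53], [50, -24.4, 11.2, 0, 0, -1.058, 0.53], [50, -24.4, 11.2, 0, 0, -1.058, 0.53], [50, -24.4, 11.2, 0, 0, -1.058, 0.53], [50, -24.4, 11.2, 0, 0, -1.058, 0.53], [50, -24.4, 11.2, 0, 0, -1.058, 0.53], [50, -24.4, 11.2, 0, 0, -1.058, 0.53], [50, -24.4, 11.2, 0, 0, -1.058, 0.53], [50, -24.4, 11.2, 0, 0, -1.058, 0.53], [50, -24.4, 11.2, 0, 0, -1.058, 0.53]],
  ],
  force=25,
)

```text
time: 2.3
tool_pos: [567.9, -87.8, 129.2]
orientation: [-2.387, -2.042, -0.0]
ft_force: [-0.6, -0.9, 0.1]
grip_width: 45.3
grip_force: 0.0
```

```bash
python3 go.py " -3.9,-59.6,130,-5.3" " -3.9,-59.6,27,-5.3"
```

```text
t 2.3 case TCP [ -2.6 -56.  129.2] grip 45.3 0.0 F [-0.6 -0.9  0.1] j [-0.28  0.47 -0.2   0.91  0.    1.45]
 -3.9,-59.6,130,-5.3 [-0.37 -0.1  -0.08] [-0.001 -0.001  0.005]
 -3.9,-59.6,27,-5.3 [-0.37 -0.1  10.22] [-0.001 -0.001  0.005]
```

servo_tool(
  steps=[
    [[-0.3, -0.1, 5, 0, 0, 0, 0.53], [-0.3, -0.1, 8, 0, 0, 0, 0.53], [-0.3, -0.1, 9.2, 0, 0, 0, 0.53], [-0.3, -0.1, 10.2, 0, 0, 0, 0.53], [-0.3, -0.1, 10.2, 0, 0, 0, 0.53]],
  ],
)

```text
time: 2.92
tool_pos: [565.0, -94.0, 28.6]
orientation: [2.392, 2.036, 0.0]
ft_force: [0.2, 1.0, -0.6]
grip_width: 45.6
grip_force: 0.0
```

```bash
python3 go.py " -3.9,-59.6,27,-5.3"
python3 - <<'E'
from h import *
a=imaging.read_camera('top')[150:240,220:370]; b=imaging.read_camera('side')[130:260,220:370]
a=cv2.resize(a,None,fx=3.4,fy=3.4,interpolation=2); b=cv2.resize(b,(int(150*2),260),interpolation=2)
c=np.zeros((306,810-10,3),np.uint8); c[:306,:510]=a; c[:260,510:800]=b[:,:290]; cv2.imwrite('pics/c2.png',c[:,:,::-1])
E
```

```text
t 2.92 case TCP [ -5.1 -62.5  28.6] grip 45.6 0.0 F [ 0.2  1.  -0.6] j [-0.29  0.58 -0.31  0.68 -0.    1.44]
 -3.9,-59.6,27,-5.3 [0.3  0.09 0.16] [ 0.  0. -0.]
```

View pics/c2.png

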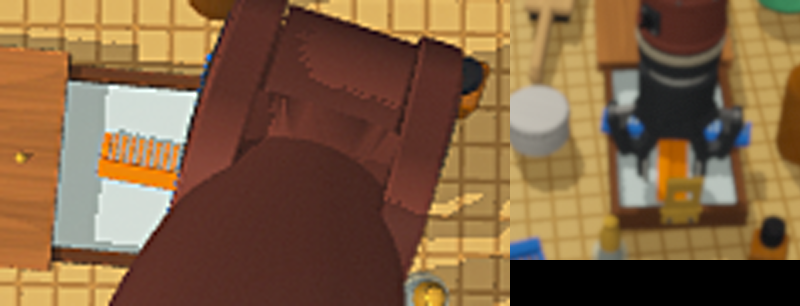

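The side crop shows the fingers straddling the orange comb, at crop (650,170) and (705,165), with the comb at (675,170). Closing now.

servo_tool(
  steps=[
    [[0, 0, 0.1, 0, 0, 0, 0.2], [0, 0, 0.1, 0, 0, 0, 0.2], [0, 0, 0.1, 0, 0, 0, 0.2], [0, 0, 0.1, 0, 0, 0, 0.2], [0, 0, 0.1, 0, 0, 0, 0.2], [0, 0, 0.1, 0, 0, 0, 0.2]],
  ],
)

```text
time: 3.78
tool_pos: [565.6, -94.0, 28.6]
orientation: [2.391, 2.036, 0.002]
ft_force: [-1.8, 1.0, 7.7]
grip_width: 30.8
grip_force: 24.3
```

```bash
python3 go.py " -15,-59.6,28,0" " -27,-56,28,0"
```

```text
t 3.77 case TCP [ -4.4 -62.4  28.6] grip 30.8 24.3 F [-1.8  1.   7.7] j [-0.29  0.58 -0.31  0.67 -0.    1.44]
 -15,-59.6,28,0 [ 0.18 -1.08  0.06] [ 0.002  0.    -0.093]
 -27,-56,28,0 [ 0.43 -2.31  0.06] [ 0.002  0.    -0.093]
```

servo_tool(
  steps=[
    [[0.1, -0.3, -0.15, 0, 0, -0.02, 0.2], [0.2, -0.8, -0.15, 0, 0, -0.05, 0.2], [0.3, -1.3, -0.15, 0, 0, -0.093, 0.2], [0.4, -1.8, -0.15, 0, 0, -0.093, 0.2], [0.4, -2.3, -0.15, 0, 0, -0.093, 0.2], [0.4, -2.3, -0.15, 0, 0, -0.093, 0.2], [0.4, -2.3, -0.15, 0, 0, -0.093, 0.2]],
  ],
)

```text
time: 4.65
tool_pos: [542.8, -86.1, 28.8]
orientation: [2.295, 2.146, 0.0]
ft_force: [-0.2, -0.8, 0.1]
grip_width: 30.9
grip_force: 24.8
```

```bash
python3 go.py " -27,-56,28,0"
```

```text
t 4.65 case TCP [-27.7 -56.1  28.8] grip 30.9 24.8 F [-0.2 -0.8  0.1] j [-0.29  0.55 -0.38  0.64  0.    1.35]
 -27,-56,28,0 [0.01 0.07 0.08] [0. 0. 0.]
```

servo_tool(
  steps=[
    [[0, 0.15, 0, 0, 0, 0, 0.4], [0, 0.3, 0, 0, 0, 0, 0.44], [0, 0.3, 0, 0, 0, 0, 0.44], [0, 0.3, -1, 0, 0, 0, 0.44], [0, 0.3, -4, 0, 0, 0, 0.53], [0, 0.3, -8, 0, 0, 0, 0.53], [0, 0.3, -11, 0, 0, 0, 0.53], [0, 0.3, -11, 0, 0, 0, 0.53]],
  ],
)

```text
time: 5.65
tool_pos: [547.5, -86.8, 141.8]
orientation: [2.291, 2.143, 0.004]
ft_force: [-0.5, -0.7, -1.2]
grip_width: 45.4
grip_force: 0.0
```

```bash
python3 - <<'E'
from case import *
imaging.read_camera('top'); imaging.read_camera('side')
for n,z in(('comb_blue',39),('comb_orange',23)):
  for c in('top','side'):
    for d in imaging.silhouettes(n,c)[:3]:
        (a,b),wh,an=rect(d['mask'],c,z); print(n,c,round(d['score'],2),np.round(to_case((a,b))[0,:2],1),np.round(wh,0),'ang',round(an-np.degrees(C[2]),1))
E
python3 go.py "3,-6,120,80"
```

```text
comb_blue top 0.86 [ -26.2 -338.1] [198.  38.] ang 33.2
comb_blue top 0.63 [-287.7 -180.9] [94. 38.] ang 7.4
comb_blue side 0.92 [-231.9 -192.9] [203.  48.] ang 14.0
comb_blue side 0.91 [  4.6 -12.8] [ 36. 159.] ang 79.9
comb_blue side 0.65 [ -71.5 -168.4] [84. 34.] ang 88.3
comb_orange top 0.43 [-34.5  53.3] [37. 12.] ang 89.8
comb_orange side 0.71 [-24.5 -14.3] [164.  34.] ang 86.9
t 5.95 case TCP [-25.4 -55.9 137.9] grip 45.6 0.0 F [ 0.3  0.5 -0.8] j [-0.29  0.42 -0.25  0.9  -0.    1.35]
3,-6,120,80 [4.99 2.85 1.79] [-1.000e-03 -2.000e-03 -1.396e+00]
```

servo_tool(
  steps=[
    [[5, 2.85, 1.8, 0, 0, -1.387, 0.53], [5, 2.85, 1.8, 0, 0, -1.387, 0.53], [5, 2.85, 1.8, 0, 0, -1.387, 0.53], [5, 2.85, 1.8, 0, 0, -1.387, 0.53], [5, 2.85, 1.8, 0, 0, -1.387, 0.53], [5, 2.85, 1.8, 0, 0, -1.387, 0.53], [5, 2.85, 1.8, 0, 0, -1.387, 0.53], [5, 2.85, 1.8, 0, 0, -1.387, 0.53], [5, 2.85, 1.8, 0, 0, -1.387, 0.53]],
  ],
)

```text
time: 7.08
tool_pos: [577.1, -38.3, 120.1]
orientation: [-0.394, -3.116, -0.0]
ft_force: [1.0, 0.3, -0.1]
grip_width: 45.3
grip_force: 0.0
```

```bash
python3 go.py "3.2,-7,45,79.4"
```

```text
t 7.08 case TCP [  3.3  -6.  120.1] grip 45.3 0.0 F [ 1.   0.3 -0.1] j [-0.19  0.48 -0.2   0.89 -0.    0.06]
3.2,-7,45,79.4 [-0.01 -0.1   7.51] [-0.    -0.001  0.001]
```

servo_tool(
  steps=[
    [[0, -0.1, 4, 0, 0, 0, 0.53], [0, -0.1, 6, 0, 0, 0, 0.53], [0, -0.1, 7.5, 0, 0, 0, 0.53], [0, -0.1, 7.5, 0, 0, 0, 0.53], [0, -0.1, 7.5, 0, 0, 0, 0.2], [0, -0.1, 7.5, 0, 0, 0, 0.2], [0, -0.1, 7.5, 0, 0, 0, 0.2], [0, -0.1, 7.5, 0, 0, 0, 0.2], [0, -0.1, 7.5, 0, 0, 0, 0.2]],
  ],
  force=30,
)

```text
time: 8.2
tool_pos: [578.0, -39.4, 46.6]
orientation: [0.393, 3.115, -0.0]
ft_force: [0.2, 0.7, 6.7]
grip_width: 30.2
grip_force: 31.3
```

```bash
python3 go.py " -30,-7,75,79.4" "0,0,75,0" "27,-5,75,0" "27,-5,31,0"
```

```text
t 8.2 case TCP [ 4.2 -7.1 46.6] grip 30.2 31.3 F [0.2 0.7 6.7] j [-0.19  0.57 -0.28  0.72  0.    0.06]
 -30,-7,75,79.4 [ 3.36 -0.61 -2.85] [0.    0.002 0.002]
0,0,75,0 [ 0.54  0.62 -2.85] [1.000e-03 1.000e-03 1.388e+00]
27,-5,75,0 [-2.2   0.62 -2.84] [1.000e-03 1.000e-03 1.388e+00]
27,-5,31,0 [-2.2   0.62  1.56] [1.000e-03 1.000e-03 1.388e+00]
```

servo_tool(
  steps=[
    [[0, 0, -1, 0, 0, 0, 0.2], [0, 0, -2.8, 0, 0, 0, 0.2], [0, 0.3, -2.8, 0, 0, 0.18, 0.2], [0, 0.6, -2.8, 0, 0, 0.36, 0.2], [-0.5, 0.6, -2.8, 0, 0, 0.54, 0.2], [-1, 0.6, -2.8, 0, 0, 0.72, 0.2], [-1.5, 0.6, -2.8, 0, 0, 0.9, 0.2], [-2.2, 0.6, -2.8, 0, 0, 1.08, 0.2], [-2.2, 0.6, -2.8, 0, 0, 1.26, 0.2], [-2.2, 0.6, -2.8, 0, 0, 1.388, 0.2]],
  ],
)

```text
time: 9.45
tool_pos: [600.0, -39.0, 74.1]
orientation: [-2.301, -2.139, 0.0]
ft_force: [-0.4, -0.1, -1.1]
grip_width: 29.9
grip_force: 29.6
```

```bash
python3 go.py "27,-5,31,0"
python3 - <<'E'
from case import *
imaging.read_camera('top'); imaging.read_camera('side')
z=status.get_obs()['tool_pos'][2]-7.6
for n,z in(('comb_blue',z),('comb_orange',23)):
  for c in('top','side'):
    for d in imaging.silhouettes(n,c)[:3]:
        (a,b),wh,an=rect(d['mask'],c,z); print(n,c,round(d['score'],2),np.round(to_case((a,b))[0,:2],1),np.round(wh,0),'ang',round(an-np.degrees(C[2]),1))
E
```

```text
t 9.45 case TCP [26.2 -5.2 74.1] grip 29.9 29.6 F [-0.4 -0.1 -1.1] j [-0.19  0.57 -0.18  0.82  0.    1.46]
27,-5,31,0 [0.02 0.09 4.31] [-0.    -0.    -0.005]
comb_blue top 0.74 [-231.7 -159.7] [197.  41.] ang 14.4
comb_blue top 0.55 [ -26.9 -331.8] [197.  41.] ang 32.9
comb_blue side 0.81 [ -26.7 -378.3] [194.  40.] ang 33.2
comb_blue side 0.8 [-227.7 -212.1] [194.  44.] ang 14.0
comb_blue side 0.71 [ 28.9 -23. ] [142.  32.] ang 87.7
comb_orange top 0.52 [-29.1 -77.3] [27. 12.] ang 4.8
comb_orange top 0.43 [-128.2  232.5] [106.  62.] ang 81.7
comb_orange side 0.7 [-26.2 -12.9] [162.  32.] ang 89.7
```

servo_tool(
  steps=[
    [[0, 0.1, 1.5, 0, 0, 0, 0.2], [0, 0.1, 2.8, 0, 0, 0, 0.2], [0, 0.1, 3.5, 0, 0, 0, 0.2], [0, 0.1, 4, 0, 0, 0, 0.2], [0, 0.1, 4.3, 0, 0, 0, 0.2], [0, 0.1, 4.3, 0, 0, 0, 0.2], [0, 0.1, 4.3, 0, 0, 0, 0.2]],
  ],
)

```text
time: 10.62
tool_pos: [601.3, -39.1, 31.0]
orientation: [2.295, 2.144, 0.0]
ft_force: [0.0, 0.1, -0.9]
grip_width: 29.9
grip_force: 29.7
```

```bash
python3 go.py "27,-5,31,0"
python3 - <<'E'
from h import *
b=imaging.read_camera('side')[130:260,220:370]
b=cv2.resize(b,None,fx=4,fy=4,interpolation=2); cv2.imwrite('pics/c3.png',b[:,:,::-1])
E
```

```text
t 10.62 case TCP [27.5 -5.2 31. ] grip 29.9 29.7 F [ 0.   0.1 -0.9] j [-0.19  0.62 -0.22  0.73  0.    1.45]
27,-5,31,0 [ 0.02 -0.05  0.  ] [ 0.  0. -0.]
```

View pics/c3.png

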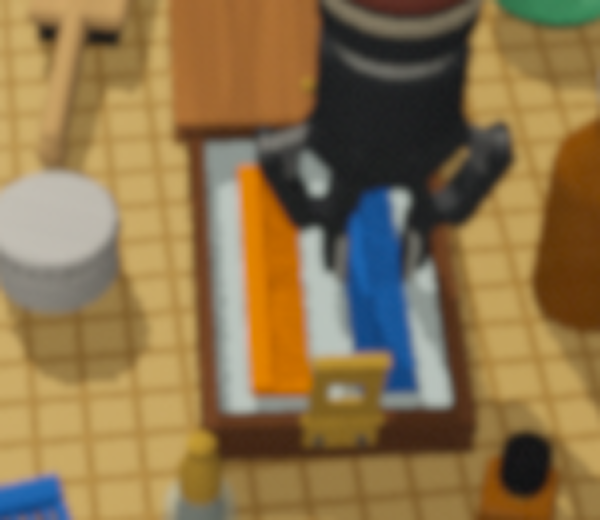

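The orange comb lies along the case at crop (275,280). The blue comb is held parallel to it at (380,290) and isn't touching down yet. I'll lower until contact.

servo_tool(
  steps=[
    [[0, 0, 0.1, 0, 0, 0, 0.2], [0, 0, 0.15, 0, 0, 0, 0.2], [0, 0, 0.15, 0, 0, 0, 0.2]],
  ],
)

```text
time: 11.05
tool_pos: [601.4, -39.1, 30.5]
orientation: [2.295, 2.144, 0.001]
ft_force: [-4.3, 0.8, 12.0]
grip_width: 29.5
grip_force: 32.8
```

servo_tool(
  steps=[
    [[0, -0.1, 0.05, 0, 0, 0, 0.4], [0, -0.2, 0.05, 0, 0, 0, 0.42], [0, -0.2, 0, 0, 0, 0, 0.42], [0, -0.2, -1, 0, 0, 0, 0.42], [0, -0.2, -4, 0, 0, 0, 0.42], [-2, -0.2, -8, 0, 0, 0, 0.42], [-5, -0.2, -12, 0, 0, 0, 0.2], [-8, -0.2, -14, 0, 0, 0, 0]],
  ],
)

```text
time: 12.05
tool_pos: [594.6, -119.7, 172.5]
orientation: [2.293, 2.143, 0.003]
ft_force: [1.4, -0.6, -0.6]
grip_width: 0.8
grip_force: 0.0
```

```bash
python3 - <<'E'
from case import *
imaging.read_camera('top'); imaging.read_camera('side')
for n,z in(('comb_blue',23),('comb_orange',23)):
  for c in('top','side'):
    for d in imaging.silhouettes(n,c)[:3]:
        (a,b),wh,an=rect(d['mask'],c,z); print(n,c,round(d['score'],2),np.round(to_case((a,b))[0,:2],1),np.round(wh,0),'ang',round(an-np.degrees(C[2]),1))
b=imaging.read_camera('side')[130:260,220:370]
b=cv2.resize(b,None,fx=4,fy=4,interpolation=2); cv2.imwrite('pics/c4.png',b[:,:,::-1])
E
python3 go.py "0,380,110,90"
```

```text
comb_blue top 0.86 [21.1 33. ] [24. 83.] ang 5.0
comb_blue top 0.75 [ -23.4 -343.6] [205.  43.] ang 33.8
comb_blue side 0.9 [-233.9 -183.9] [206.  49.] ang 13.9
comb_blue side 0.88 [ -23.1 -359.4] [206.  43.] ang 32.5
comb_blue side 0.86 [ 26.1 -12.1] [163.  32.] ang 90.1
comb_orange top 0.5 [-27.5  38.6] [72. 32.] ang 90.0
comb_orange side 0.91 [-26.9 -12.7] [167.  34.] ang 89.8
t 12.4 case TCP [ 24.6 -84.2 168.5] grip -0.2 0.0 F [0.1 0.4 0.6] j [-0.32  0.49 -0.05  1.03  0.    1.32]
0,380,110,90 [46.42 -2.44  5.89] [-1.00e-03 -2.00e-03 -1.57e+00]
```

View pics/c4.png

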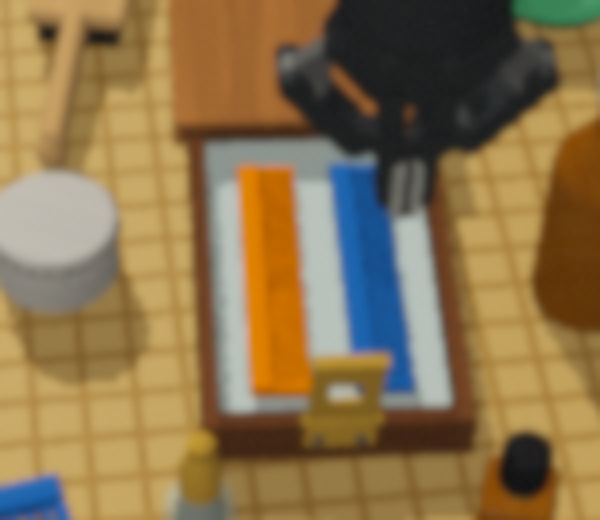

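Both combs lie flat and parallel, orange at crop (275,280) and blue at (375,280), with x about -27 and +26. Now I'll move round to the cover's outer end.

```bash
python3 go.py "0,362,110,0" "0,362,41,0"
```

```text
t 12.4 case TCP [ 24.6 -84.2 168.5] grip -0.2 0.0 F [0.1 0.4 0.6] j [-0.32  0.49 -0.05  1.03  0.    1.32]
0,362,110,0 [44.62 -2.44  5.88] [-0.002 -0.001  0.   ]
0,362,41,0 [44.61 -2.43 12.78] [-0.002 -0.001  0.   ]
```

servo_tool(
  steps=[
    [[44.6, -2.4, 5.9, 0, 0, 0, 0], [44.6, -2.4, 5.9, 0, 0, 0, 0], [44.6, -2.4, 5.9, 0, 0, 0, 0], [44.6, -2.4, 5.9, 0, 0, 0, 0], [44.6, -2.4, 5.9, 0, 0, 0, 0], [44.6, -2.4, 5.9, 0, 0, 0, 0], [44.6, -2.4, 5.9, 0, 0, 0, 0], [44.6, -2.4, 5.9, 0, 0, 0, 0], [44.6, -2.4, 5.9, 0, 0, 0, 0], [44.6, -2.4, 5.9, 0, 0, 0, 0]],
  ],
)

```text
time: 13.65
tool_pos: [600.0, 326.6, 110.2]
orientation: [2.297, 2.144, -0.001]
ft_force: [-0.0, -0.3, -0.0]
grip_width: 0.0
grip_force: 0.0
```

```bash
python3 go.py "0,362,41,0"
python3 - <<'E'
from case import *
imaging.read_camera('top')
for d in imaging.silhouettes('cover','top')[:1]:
    ys,xs=np.nonzero(d['mask']); P=to_case(at_z('top',np.c_[xs,ys],36)); print(np.percentile(P,[0,1,50,99,100],axis=0)[:,:2].round(0).tolist())
for n in ('comb_orange','comb_blue'):
  for d in imaging.silhouettes(n,'top')[:3]:
    (a,b),wh,an=rect(d['mask'],'top',23); print(n,round(d['score'],2),np.round(to_case((a,b))[0,:2],1),np.round(wh,0),'ang',round(an-np.degrees(C[2]),1))
E
```

```text
t 13.65 case TCP [  1.5 359.6 110.2] grip 0.0 0.0 F [-0.  -0.3 -0. ] j [ 0.39  0.68  0.13  1.02 -0.    2.03]
0,362,41,0 [ 0.25 -0.14  6.92] [-0.     0.001 -0.001]
[[-78.0, 96.0], [-75.0, 99.0], [-0.0, 210.0], [75.0, 319.0], [80.0, 322.0]]
comb_orange 0.67 [-29.4  -3.9] [162.  32.] ang 90.3
comb_blue 0.68 [ -25.3 -344.8] [203.  39.] ang 32.8
comb_blue 0.55 [-237.1 -166.2] [206.  43.] ang 13.6
```

servo_tool(
  steps=[
    [[0.25, -0.1, 4, 0, 0, 0, 0], [0.25, -0.1, 6, 0, 0, 0, 0], [0.25, -0.1, 6.9, 0, 0, 0, 0], [0.25, -0.1, 6.9, 0, 0, 0, 0], [0.25, -0.1, 6.9, 0, 0, 0, 0]],
  ],
)

```text
time: 14.48
tool_pos: [600.0, 330.6, 42.5]
orientation: [2.296, 2.144, 0.003]
ft_force: [-0.7, 1.1, -0.4]
grip_width: 0.2
grip_force: 0.0
```

```bash
python3 go.py "0,335,41,0" "0,130,41,0"
```

```text
t 14.47 case TCP [  1.2 363.6  42.5] grip 0.2 0.0 F [-0.7  1.1 -0.4] j [0.4  0.74 0.05 0.88 0.   2.04]
0,335,41,0 [-2.86 -0.12  0.15] [ 0.002 -0.001 -0.001]
0,130,41,0 [-23.36  -0.11   0.13] [ 0.002 -0.001 -0.001]
```

servo_tool(
  steps=[
    [[-1.5, -0.1, 0, 0, 0, 0, 0], [-3, -0.1, 0, 0, 0, 0, 0], [-4.5, -0.1, 0, 0, 0, 0, 0], [-7, -0.1, 0, 0, 0, 0, 0], [-9.5, -0.1, 0, 0, 0, 0, 0], [-12, -0.1, 0, 0, 0, 0, 0], [-14.5, -0.1, 0, 0, 0, 0, 0], [-17, -0.1, 0, 0, 0, 0, 0], [-19.5, -0.1, 0, 0, 0, 0, 0], [-21.5, -0.1, 0, 0, 0, 0, 0]],
  ],
)

```text
time: 15.72
tool_pos: [583.5, 114.3, 41.6]
orientation: [2.297, 2.144, 0.001]
ft_force: [1.2, 2.9, 2.3]
grip_width: 0.0
grip_force: 1.2
```

```bash
python3 go.py "0,124,41,0"
```

```text
t 15.72 case TCP [ -0.6 146.7  41.6] grip 0.0 1.2 F [1.2 2.9 2.3] j [ 0.07  0.6  -0.24  0.74  0.    1.71]
0,124,41,0 [-2.27  0.06  0.06] [ 0.    -0.    -0.001]
```

Contact is steady at about 3 N. Now the slow final push.

servo_tool(
  steps=[
    [[-1, 0, 0, 0, 0, 0, 0], [-1.6, 0, 0, 0, 0, 0, 0], [-2, 0, 0, 0, 0, 0, 0], [-2.2, 0, 0, 0, 0, 0, 0], [-2.4, 0, 0, 0, 0, 0, 0]],
  ],
)

```text
time: 16.35
tool_pos: [582.0, 92.4, 41.3]
orientation: [2.295, 2.145, 0.0]
ft_force: [0.3, 0.7, 2.0]
grip_width: 0.1
grip_force: 1.0
```

```bash
python3 go.py "0,120,41,0"
```

```text
t 16.35 case TCP [ -0.6 124.6  41.3] grip 0.1 1.0 F [0.3 0.7 2. ] j [ 0.03  0.59 -0.25  0.73  0.    1.67]
0,120,41,0 [-0.46  0.06  0.03] [ 0. -0.  0.]
```

servo_tool(
  steps=[
    [[-0.2, 0, 0, 0, 0, 0, 0], [-0.4, 0, 0, 0, 0, 0, 0], [-0.4, 0, 0, 0, 0, 0, 0]],
  ],
)

```text
time: 16.73
tool_pos: [581.7, 88.7, 41.3]
orientation: [-2.295, -2.145, -0.002]
ft_force: [1.1, 5.0, 1.9]
grip_width: 0.3
grip_force: 2.7
```

servo_tool(
  steps=[
    [[-0.3, 0, 0, 0, 0, 0, 0], [-0.6, 0, 0, 0, 0, 0, 0], [-0.6, 0, 0, 0, 0, 0, 0]],
  ],
)

```text
time: 17.1
tool_pos: [581.6, 88.3, 41.5]
orientation: [-2.285, -2.144, -0.015]
ft_force: [2.0, 30.6, -0.4]
grip_width: 0.3
grip_force: 15.7
```

```bash
python3 go.py
```

```text
t 17.1 case TCP [ -0.7 120.6  41.5] grip 0.3 15.7 F [ 2.  30.6 -0.4] j [ 0.02  0.59 -0.26  0.72  0.01  1.65]
```

Stopped hard at 30 N, which is consistent with the cover being home. I'll back off, lift, travel to behind the hasp and check.

servo_tool(
  steps=[
    [[1, 0, 0, 0, 0, 0, 0], [3, 0, 0, 0, 0, 0, 0], [3, 0, -5, 0, 0, 0, 0], [3, 0, -11, 0, 0, 0, 0], [0, 0, -13, 0, 0, 0, 0], [-6, 0, -13, 0, 0, 0, 0], [-12, 0, -13, 0, 0, 0, 0], [-18, 0, -13, 0, 0, 0, 0], [-24, 0, -13, 0, 0, 0, 0], [-30.5, 0, -13, 0, 0, 0, 0]],
  ],
)

```text
time: 18.35
tool_pos: [560.5, -221.1, 171.3]
orientation: [2.295, 2.145, -0.001]
ft_force: [0.1, -0.4, -0.5]
grip_width: -0.3
grip_force: 0.0
```

```bash
python3 go.py "0,-185,130,0" "0,-185,90,0"
python3 - <<'E'
from case import *
a=imaging.read_camera('top'); b=imaging.read_camera('side')
d=imaging.silhouettes('cover','top')[0]; ys,xs=np.nonzero(d['mask']); P=to_case(at_z('top',np.c_[xs,ys],36)); print(d['score'],np.percentile(P,[0,1,50,99,100],axis=0)[:,:2].round(0).tolist())
for n in('hasp_tip','hasp_hinge'):
    x=imaging.spot_in(n,'top')[:1];y=imaging.spot_in(n,'side')[:1]
    if x and y: p,e=tri(x[0]['uv'],y[0]['uv']); print(n,to_case(p).round(1),e.round(1),x[0]['score'],y[0]['score'])
for n,z in(('kajal_holder',48),('perfume',46)):
  for x in imaging.spot_in(n,'top')[:2]: print(n,round(x['score'],2),to_case(at_z('top',x['uv'],z)).round(0))
c=np.zeros((400,800,3),np.uint8); c[:,:400]=cv2.resize(a[140:260,220:340],(400,400),interpolation=2); c[:,400:]=cv2.resize(b[130:270,220:360],(400,400),interpolation=2)
cv2.imwrite('pics/c5.png',c[:,:,::-1])
E
```

```text
t 18.35 case TCP [  -0.9 -189.6  171.3] grip -0.3 0.0 F [ 0.1 -0.4 -0.5] j [-0.5   0.48 -0.06  1.03 -0.    1.14]
0,-185,130,0 [0.46 0.09 4.13] [-0.  0. -0.]
0,-185,90,0 [0.46 0.1  8.13] [-0.  0. -0.]
0.61 [[-80.0, -117.0], [-76.0, -113.0], [0.0, -3.0], [77.0, 108.0], [80.0, 113.0]]
hasp_hinge [[  -5.  -120.8   46.9]] 4.7 0.54 0.46
perfume 0.72 [[  84. -175.   46.]]
```

View pics/c5.png

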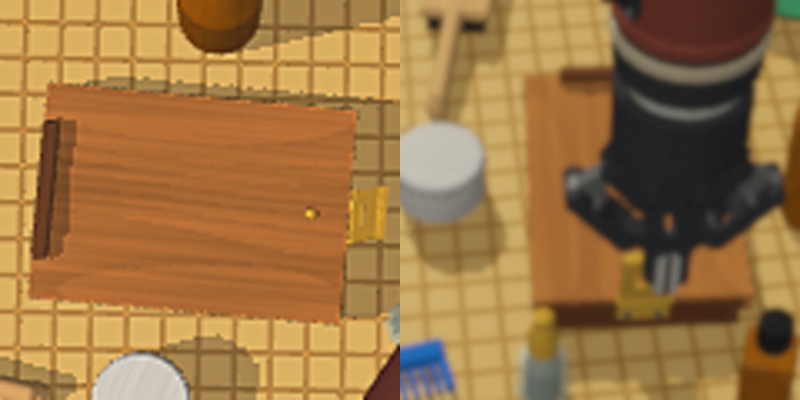

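The cover is home: in the left crop it spans (40..350), flush with the case, and the hasp still stands out at (367,213). Descending behind the hasp.

servo_tool(
  steps=[
    [[0.4, 0.1, 3, 0, 0, 0, 0], [0.4, 0.1, 6, 0, 0, 0, 0], [0.4, 0.1, 8.1, 0, 0, 0, 0], [0.4, 0.1, 8.1, 0, 0, 0, 0], [0.4, 0.1, 8.1, 0, 0, 0, 0]],
  ],
)

```text
time: 19.42
tool_pos: [562.7, -215.5, 91.3]
orientation: [2.294, 2.145, 0.001]
ft_force: [-0.1, 0.4, 0.3]
grip_width: 0.1
grip_force: 0.0
```

```bash
python3 go.py "0,-143,90,0" "0,-128,93.5,0" "0,-111.5,94,0" "0,-95.5,88,0" "0,-80.5,77,0" "0,-73,64.5,0" "0,-69.5,53,0"
```

```text
t 19.43 case TCP [   0.8 -183.8   91.3] grip 0.1 0.0 F [-0.1  0.4  0.3] j [-0.49  0.55 -0.16  0.85 -0.    1.15]
0,-143,90,0 [ 4.08 -0.08  0.13] [0.001 0.    0.   ]
0,-128,93.5,0 [ 5.58 -0.08 -0.23] [0.001 0.    0.   ]
0,-111.5,94,0 [ 7.23 -0.08 -0.28] [0.001 0.    0.   ]
0,-95.5,88,0 [ 8.83 -0.08  0.32] [0.001 0.    0.   ]
0,-80.5,77,0 [10.33 -0.08  1.42] [0.001 0.    0.   ]
0,-73,64.5,0 [11.08 -0.08  2.67] [0.001 0.    0.   ]
0,-69.5,53,0 [11.43 -0.08  3.82] [0.001 0.    0.   ]
```

servo_tool(
  steps=[
    [[2, 0, 0, 0, 0, 0, 0], [4.1, 0, 0.1, 0, 0, 0, 0], [5.6, 0, -0.2, 0, 0, 0, 0], [7.2, 0, -0.2, 0, 0, 0, 0], [8.8, 0, 0.3, 0, 0, 0, 0], [9.6, 0, 0.9, 0, 0, 0, 0], [10.3, 0, 1.5, 0, 0, 0, 0], [11.1, 0, 2.7, 0, 0, 0, 0], [11.4, 0, 3.8, 0, 0, 0, 0], [11.4, 0, 3.8, 0, 0, 0, 0]],
  ],
)

```text
time: 20.68
tool_pos: [569.1, -101.7, 51.2]
orientation: [-2.294, -2.144, 0.001]
ft_force: [-0.7, 0.5, 0.5]
grip_width: -0.2
grip_force: 0.0
```

```bash
python3 go.py "0,-69.5,47,0"
python3 - <<'E'
from h import *
b=imaging.read_camera('side')[150:260,240:370]
b=cv2.resize(b,None,fx=4,fy=4,interpolation=2); cv2.imwrite('pics/c6.png',b[:,:,::-1])
E
```

```text
t 20.68 case TCP [ -0.4 -69.9  51.2] grip -0.2 0.0 F [-0.7  0.5  0.5] j [-0.3   0.56 -0.27  0.74  0.    1.34]
0,-69.5,47,0 [0.04 0.04 0.42] [-0.002 -0.001 -0.   ]
```

View pics/c6.png

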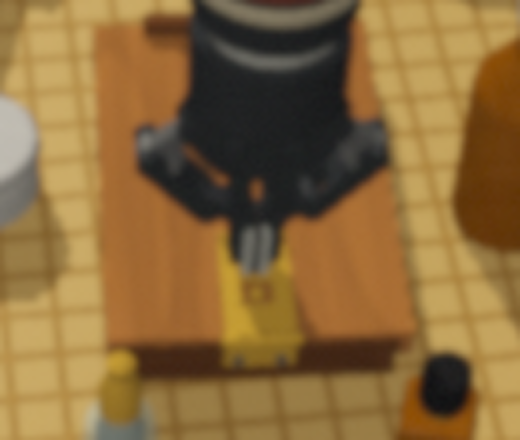

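The hasp is folded over with its slot at crop (258,292) over the stud, and the fingers sit on it at (255,250). Now I'll press it flat.

servo_tool(
  steps=[
    [[0, 0, 0.15, 0, 0, 0, 0], [0, 0, 0.3, 0, 0, 0, 0], [0, 0, 0.4, 0, 0, 0, 0], [0, 0, 0.4, 0, 0, 0, 0]],
  ],
)

```text
time: 21.22
tool_pos: [570.0, -102.3, 49.7]
orientation: [2.295, 2.144, 0.001]
ft_force: [-5.1, 1.0, 12.4]
grip_width: 0.2
grip_force: 7.0
```

servo_tool(
  steps=[
    [[0, 0, 0.2, 0, 0, 0, 0], [0, 0, 0.2, 0, 0, 0, 0], [0, 0, 0, 0, 0, 0, 0], [0, 0, -2, 0, 0, 0, 0], [0, 0, -6, 0, 0, 0, 0], [0, 0, -12, 0, 0, 0, 0], [-5, 0, -16, 0, 0, 0, 0], [-11, -5, -18, 0, 0, 0, 0], [-17, -10, -18, 0, 0, 0, 0], [-22, -16, -18, 0, 0, 0, 0]],
  ],
)

```text
time: 22.48
tool_pos: [432.4, -281.1, 228.1]
orientation: [2.294, 2.143, 0.0]
ft_force: [0.4, -0.7, -0.5]
grip_width: 0.4
grip_force: 0.0
```

```bash
python3 go.py
python3 - <<'E'
from case import *
a=imaging.read_camera('top'); b=imaging.read_camera('side')
d=imaging.silhouettes('cover','top')[0]; ys,xs=np.nonzero(d['mask']); P=to_case(at_z('top',np.c_[xs,ys],36)); print(d['score'],np.percentile(P,[1,50,99],axis=0)[:,:2].round(0).tolist())
for n in('hasp_tip','hasp_hinge'):
    x=imaging.spot_in(n,'top')[:1];y=imaging.spot_in(n,'side')[:1]
    if x and y: p,e=tri(x[0]['uv'],y[0]['uv']); print(n,to_case(p).round(1),e.round(1),x[0]['score'],y[0]['score'])
c=np.zeros((400,800,3),np.uint8); c[:,:400]=cv2.resize(a[140:260,220:340],(400,400),interpolation=2); c[:,400:]=cv2.resize(b[130:270,220:360],(400,400),interpolation=2)
cv2.imwrite('pics/c7.png',c[:,:,::-1])
E
```

```text
t 22.48 case TCP [-124.7 -258.1  228.1] grip 0.4 0.0 F [ 0.4 -0.7 -0.5] j [-0.72  0.28 -0.21  1.08 -0.    0.92]
0.8 [[-76.0, -110.0], [-2.0, 6.0], [75.0, 108.0]]
hasp_tip [[  27.4 -162.8  141.7]] 73.2 0.43 0.84
hasp_hinge [[  3.9 -79.2  27.6]] 3.4 0.58 0.58
```

View pics/c7.png

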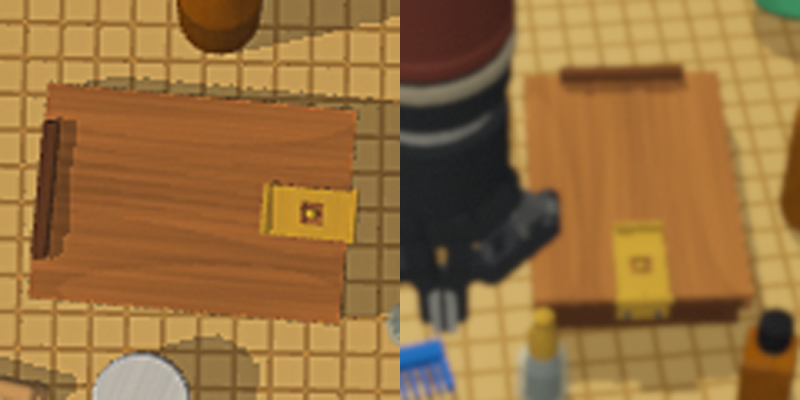

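The hasp lies flat with the stud through its slot at left crop (312,213), the cover is home, and the arm is clear. Handing in.

```bash
python3 -c "
from plant import r; print(r.close_job())"
```

```text
the job is handed in; nothing more can be done
None
```

The job is handed in at about 22 s: both combs were laid flat on the glass along the case, the cover was pushed to its stop over them, then the hasp was pressed flat; the hand-in call reported no verdict.

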